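# Slide the brass label plate out to overhang the ledge

### The job

Two thin plates lie on the raised ledge below the chute. With your fingertips push the brass label plate along the ledge, away from the chute, until about a third of its length (40 mm) sticks out past the ledge's open end, so that the next worker can take it by its edge. Do not pick it up or let it fall, leave it lying flat and straight along the ledge with its sides over the ledge, and leave the grey steel blank and everything else on the bench where it is; finish with the hand clear.

Things in the scene. Friction and masses are not known exactly. Their poses are not given: they have to be found in the camera images.
- ledge: Fixed raised ledge, dark steel top on blue supports. Origin on the bench under its centre line; z up. Flat top 60 mm above the bench, x -115 to 115 mm, y from -150 (open end, no rim) to +218 mm, where a chute 204 mm wide with 32 mm walls starts, rising at 29 degrees. -y points away from the chute, roughly to the robot's right; along the +x side a blue rim stands 6 mm proud. Place and yaw vary.
- ledge_end (a point): Middle of the ledge's open end, on its top surface: 150 mm from the ledge's origin along the ledge's -y, 60 mm up. Axes as the ledge's.
- label_plate: Loose flat brass-yellow plate with an engraved rectangular border and four corner holes, about 0.42 kg; 70 mm wide (x), 120 mm long (y), 6 mm thick. Origin: centre of its underside. Flat on the ledge, nearly along it (up to 0.2 rad askew), in the near or far lane (lane centres 55 mm either side of the ledge's centre line). Its -y end leads to the open end. A few newtons slide it.
- label_lead (a point): Middle of the label plate's leading short edge (-y end), half-way up its thickness; 60 mm from the plate's centre. Its distance past the ledge end is the overhang.
- steel_blank: Loose grey steel blank with rust spots, same size as the label plate, flat in the ledge's other lane. Origin: centre of its underside. Not to be disturbed.
- die_block: Pitted steel die block, 90 x 80 x 50 mm high, loose on the bench past the open end, to the right (it and the first punch holder may swap places). Origin: centre of its underside. Bystander.
- spacer: Brass spacer ring, 60 mm across, 22 mm high, on the bench near the ledge's open end, on the robot's side. Origin: centre of its underside. Bystander.
- holder_a: Grey cast-iron punch holder, base 70 x 100 x 22 mm with a round boss 48 mm across, 58 mm high in all, on the bench to the right. Origin: centre of its underside. Bystander.
- holder_b: Another such punch holder, beyond the ledge on the far side. Origin: centre of its underside. Bystander.
- hammer: Hammer lying on the bench at the far right. Bystander.
Not all that is in view belongs to the job. What is meant by the label_plate is not black or purple, and is the larger of those in its own colour.

How it is judged:
By the outcome, as a careful person would: the job done as asked, in the order asked, and still so for the second after the job is handed in, with the robot touching nothing.
It also fails if it takes over 38 s, if anything falls off the work surface, if the arm or the gripper's body presses on something with over 40 N, if the wrist force passes 120 N, or if a joint passes its speed limit or range.

### The arm

A 7-joint arm with a two-finger parallel gripper is mounted at the origin on the work surface. World frame = base frame: x ahead of the robot, y to its left, z up, the work surface at z = 0. Lengths are in m, angles in degrees, forces in N, time in s.
With the tool pointing down it reaches from about 0.425 to 0.875 m from the base axis. Payload 9.9 kg.
Tool frame: the origin (TCP) lies at the very end of the fingers, on their centre line; the grasp point (between the pads) lies 19 mm behind it; z points along the fingers, y is the line along which they close (so a half turn about z gives the same grasp; the last joint's range is limited). The gripper opens to 85 mm and grips with 20 to 120 N. Pads are 22 mm wide; open, the fingers measure 114 mm over their backs; the gripper's body (76 mm by 85 mm) begins 54 mm behind the grasp point. The pads swing forward as they close: fully open they stand 13 mm farther back than shut.
Start: joints at [-81.692, 32.985, 1.427, 82.34, -0.859, 64.687, -3.237], TCP at [0.153, 0.657, 0.231] pointing down, gripper open.
Joint ranges: [-157.87, 157.87], [-19.46, 123.44], [-87.15, 90], [11.01, 140.99], [-62.26, 242.26], [9.8, 113.94], [-161.44, 161.44]. Speed limits (degrees/s): [127.2, 127.2, 172.46, 172.46, 180, 180, 180].

### API

Orientations are given as [roll, pitch, yaw] about the fixed x, y, z axes, in that order (R = Rz(yaw) Ry(pitch) Rx(roll)).
In Python, from plant import r, imaging gives the robot as it stands.
- The arm moves only by the tool drive_tool, never from a script. Its argument "deltas" is a list that holds one entry, the list of rows, each a list of 7 numbers: the shift along the tool's x, y, z in cm, then the turn, a rotation vector about the tool's x, y, z in degrees, then the finger opening in cm, from 0 to 8.54. A call has 1 to 20 rows; each row shifts and turns the commanded pose from where the row before left it, along the tool's axes as they then stand; what a row does not reach is not made up. A row lasts 1/12 s, in which the tool goes at most 41.7 mm and 7.16 degrees, less where a joint would pass 70% of its speed; a pose out of reach is approached as far as the arm can. A call is refused whole if a number of a shift passes 4.17 or a number of a turn 7.16, either way. A call with a gripper value outside its range is refused whole. The fingers move at their own pace and stop on an object; "grip_force" is the grip in N (left out, the last holds). Time passes only in rows, so rows that do not move let the fingers close. It gives the time, the measured TCP pose, the force, the opening and the grip force at its end, in the units of the state.
- r.state(): the state, without advancing time (a new reading comes with each control period).
- imaging.read_camera(name): name is "scene" or "top" or "wrist"; returns (picture, depth): 384x512x3 uint8, red, green, blue; 384x512 float32, m along the optical axis (not along the pixel's ray), 0 where there is no reading.
- imaging.calibration(name): a dict with "vertical_fov" (degrees; the focal length in pixels is half the picture's height over the tangent of half this angle, whatever the lens; pixels are square), "cx", "cy" (the principal point, pixels), "rvec" (rotation vector, rad) and "tvec" (3), from world to camera coordinates, as OpenCV has them. Camera axes: x right, y down, z forward; pixel columns grow to the right and rows downward; lengths in m; the calibration is good to about 2 mm. The wrist camera is an equidistant fisheye: a pixel r from the principal point sees the ray r / f radians off the axis. A picture is of the moment at which its call begins: read the wrist's pose just before it. calibration takes no time and is no camera call; for the wrist camera it gives the pose at the moment of the call.
- r.job_done(): hands the job in; it is judged then, once.
The state is a dict: "t": time; "q": joint angles; "qvel": joint speeds; "joint_torque": joint torques, N m; "ee_pos": TCP position; "tcp_rot": TCP orientation; "ft_force": force on the tool from outside, world axes, zero at the start; "torque": the same for the moment, N m; "gripper_width": finger opening in m; "gripper_force": force on a finger pad.
Only numpy, scipy, OpenCV 4.12 (cv2) and the standard library are available. Lean on these libraries where they do the work, as an engineer would, in place of code of your own. Each camera call takes 0.05 s, during which the arm holds its last target. There are 200 camera calls.

## Working session

There is one attempt and no reset: what is moved stays moved. The work goes in short steps, Python scripts to look and compute and a tool call to move; the robot and the scene stay as the last step left them, time stands still between calls to the robot, and variables do not carry over. Pictures are saved under pics/ and viewed, at most 10 in all, crops included, and the job is handed in when it is done.

Besides the shell and the picture viewer there is one more tool, called as name(argument=value, ...), one argument or row to a line, values as JSON. drive_tool: Moves the arm, as the interface text tells. Its arguments: {"type":"object","properties":{"deltas":{"type":"array","items":{"type":"array","items":{"type":"array","items":{"type":"number"}}}},"grip_force":{"type":"number"}},"required":["deltas"]}

```bash
mkdir -p pics; ls
cat > h.py <<'E'
import numpy as np, cv2
from plant import r, imaging
def cal(n):
    c=imaging.calibration(n); R,_=cv2.Rodrigues(np.array(c["rvec"],float)); t=np.array(c["tvec"],float).ravel()
    f=192/np.tan(np.radians(c["vertical_fov"])/2); return R,t,f,c["cx"],c["cy"]
def ray(n,uv,C=None):
    R,t,f,cx,cy=C or cal(n); uv=np.atleast_2d(uv).astype(float); x=(uv-[cx,cy])/f
    if n=="wrist":
        th=np.linalg.norm(x,axis=1,keepdims=True); d=np.hstack([x*np.sinc(th/np.pi)/np.cos(th)*1.0/np.ones_like(th),np.ones_like(th)]) if 0 else np.hstack([x*np.sinc(th/np.pi),np.cos(th)])
    else: d=np.hstack([x,np.ones((len(x),1))])
    return -R.T@t, d@R
def onz(n,uv,z,C=None):
    o,d=ray(n,uv,C); return o+d*((z-o[2])/d[:,2:3])
def proj(n,P):
    R,t,f,cx,cy=cal(n); p=np.atleast_2d(P)@R.T+t; return p[:,:2]/p[:,2:]*f+[cx,cy]
def snap(n,tag):
    im,d=imaging.read_camera(n); cv2.imwrite(f"pics/{tag}.png",im[:,:,::-1]); np.savez(f"pics/{tag}.npz",im=im,d=d); return im,d
E
python3 - <<'E'
from h import *
a,_=snap("scene","s0"); b,_=snap("top","t0")
cv2.imwrite("pics/both.png",np.vstack([a,b])[:,:,::-1][:, :])
s=r.state(); print(s["ee_pos"],s["tcp_rot"],s["t"],s["gripper_width"])
for n in("scene","top"):print(-cal(n)[0].T@cal(n)[1],cal(n)[2:])
E
```

```text
pics
[0.15300736 0.65702635 0.23053165] [-1.79914729e+02  4.88872748e-03  1.66891620e+02] 0.1 0.08559503676588102
[ 1.2677131  -0.45355729  0.90107059] (np.float64(373.1136879576515), 248.31891544988176, 188.86496666790353)
[ 0.37182636 -0.17924731  0.97581373] (np.float64(350.76792493568826), 254.05727189252943, 190.08153887863403)
```

View pics/t0.png

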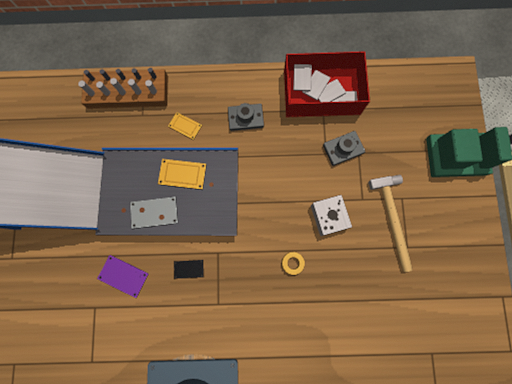

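View pics/s0.png

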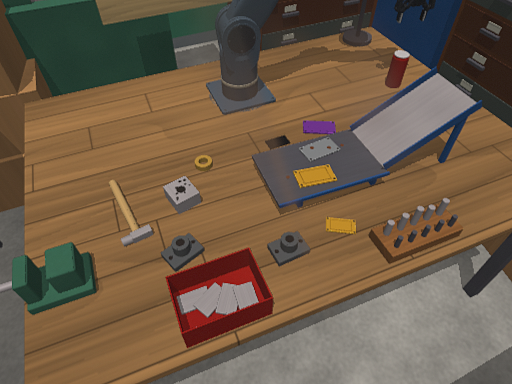

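The top view shows two yellow plates. The one on the ledge at (183,174), far lane, is larger and has the engraved border. The one on the bench at (185,125) is smaller, so it is a decoy. The purple plate (122,277) and the black plate (189,269) are excluded. The blank is at (153,212). I'll measure these and confirm in a crop.

Run:
```python
from h import *
z=np.load("pics/t0.npz"); im,d=z["im"],z["d"]; hsv=cv2.cvtColor(im,cv2.COLOR_RGB2HSV)
C=cal("top")
m=cv2.inRange(hsv,(18,150,130),(32,255,255)); 
cs,_=cv2.findContours(m,cv2.RETR_EXTERNAL,2)
def rect(c,zz):
    P=onz("top",c.reshape(-1,2),zz,C)[:,:2]; (cx,cy),(w,h),a=cv2.minAreaRect((P*1000).astype(np.float32)); bp=cv2.boxPoints(((cx,cy),(w,h),a))
    e=bp[1]-bp[0] if np.linalg.norm(bp[1]-bp[0])>np.linalg.norm(bp[2]-bp[1]) else bp[2]-bp[1]
    if e[1]<0:e=-e
    return np.round([cx,cy,w,h,np.degrees(np.arctan2(-e[0],e[1]))],1)
for c in cs:
    if cv2.contourArea(c)>100: print("yellow",cv2.boundingRect(c),rect(c,.066 if cv2.contourArea(c)>900 else .006))
# ledge top by height
v,u=np.mgrid[:384,:512]; R,t,f,cx,cy=C
p=np.stack([(u-cx)/f*d,(v-cy)/f*d,d],-1); W=(p-t)@R
L=((W[...,2]>.045)&(W[...,2]<.085)&(d>0)).astype(np.uint8)
L[:, :95]=0; L[:,250:]=0; L[:140]=0;L[245:]=0
L=cv2.morphologyEx(L,cv2.MORPH_OPEN,np.ones((5,5)))
c=max(cv2.findContours(L,cv2.RETR_EXTERNAL,2)[0],key=cv2.contourArea); print("ledge",cv2.boundingRect(c),rect(c,.06),np.median(W[...,2][L>0]))
# edges: open end (right boundary per row), near edge (bottom boundary per col)
end=[(max(np.where(L[y])[0])+.5,y) for y in range(158,230)]; near=[(x,max(np.where(L[:,x])[0])+.5) for x in range(115,230)]
for nm,e in(("end",end),("near",near)):
    P=onz("top",e,.06,C)[:,:2]; vx,vy,x0,y0=cv2.fitLine((P*1000).astype(np.float32),cv2.DIST_HUBER,0,.01,.01).ravel(); print(nm,vx,vy,x0,y0)
g=((hsv[...,1]<60)&(hsv[...,2]>100)).astype(np.uint8)*L; g=cv2.morphologyEx(g,cv2.MORPH_CLOSE,np.ones((7,7)))
c=max(cv2.findContours(g,cv2.RETR_EXTERNAL,2)[0],key=cv2.contourArea); print("blank",cv2.boundingRect(c),rect(c,.066))
crop=cv2.resize(im[100:245,90:260],None,fx=4,fy=4,interpolation=2); cv2.imwrite("pics/c0.png",crop[:,:,::-1])
```

```text
yellow (282, 252, 23, 23) [ 353.7 -270.5   59.7   58.2   -1.6]
yellow (158, 159, 48, 30) [596.6  20.7 120.2  70.1  -8.3]
yellow (168, 112, 34, 28) [757.   27.6  88.5  52.2 -30.3]
ledge (95, 148, 144, 88) [553.5  67.5 390.9 236.7  -1.6] 0.06086805972518712
end 0.99982333 -0.018796297 528.6495 -126.85823
near 0.028492365 0.99959403 433.77158 66.84879
blank (130, 196, 48, 33) [495.8  94.4  71.8 121.6   5.1]
```

View pics/c0.png

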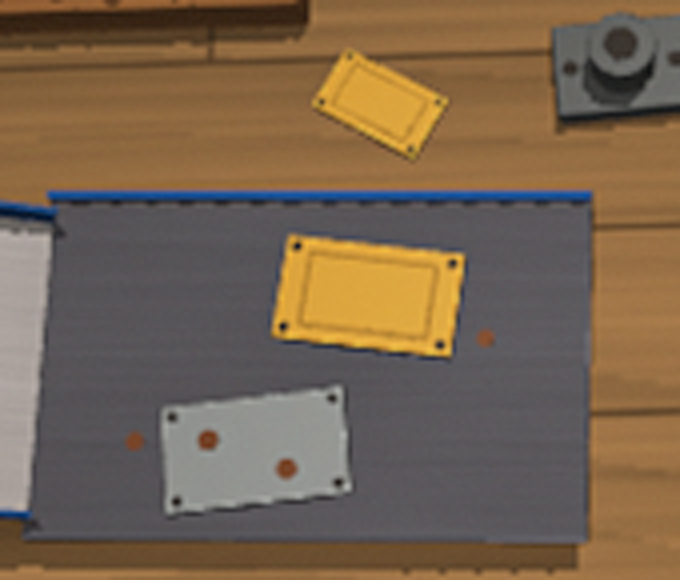

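The crop confirms it: the engraved brass plate on the ledge measures 120×70 mm as specified, and the decoy is 88×52 mm. The plate's centre is (597,21) mm at yaw −8.3°, and the ledge yaw is about −1.5° with its end at y ≈ −128 mm. I'll approach by a chord clear of the chute, with the fingers across the plate's back edge.

```bash
cat >> h.py <<'E'
from scipy.spatial.transform import Rotation as Ro
def plan(goal,yaw,n):
    s=r.state(); p=np.array(s["ee_pos"]); R=Ro.from_euler("xyz",s["tcp_rot"],degrees=True); G=Ro.from_euler("xyz",[180,0,yaw],degrees=True)
    w=np.round((R.inv()*G).as_rotvec(degrees=True)/n,2); tot=np.array(goal)-p; rows=[]
    for k in range(n):
        d=np.round(R.inv().apply(tot*(k+1)/n+np.array(s["ee_pos"])-p)*100,2); rows.append([*d,*w])
        p=p+R.apply(d)/100; R=R*Ro.from_rotvec(w,degrees=True)
    for q in rows: print([float(a) for a in q])
    print("end",p,R.as_euler("xyz",degrees=True))
E
python3 - <<'E'
from h import *
plan([.43,.13,.28],88.5,20)
E
```

```text
[-1.95, -2.25, -0.24, -0.0, 0.0, 3.92]
[-2.09, -2.12, -0.25, -0.0, 0.0, 3.92]
[-2.24, -1.96, -0.24, -0.0, 0.0, 3.92]
[-2.36, -1.81, -0.25, -0.0, 0.0, 3.92]
[-2.49, -1.64, -0.24, -0.0, 0.0, 3.92]
[-2.59, -1.47, -0.24, -0.0, 0.0, 3.92]
[-2.68, -1.29, -0.25, -0.0, 0.0, 3.92]
[-2.77, -1.11, -0.24, -0.0, 0.0, 3.92]
[-2.83, -0.91, -0.24, -0.0, 0.0, 3.92]
[-2.89, -0.71, -0.25, -0.0, 0.0, 3.92]
[-2.93, -0.52, -0.24, -0.0, 0.0, 3.92]
[-2.96, -0.31, -0.25, -0.0, 0.0, 3.92]
[-2.98, -0.11, -0.24, -0.0, 0.0, 3.92]
[-2.97, 0.09, -0.24, -0.0, 0.0, 3.92]
[-2.97, 0.3, -0.25, -0.0, 0.0, 3.92]
[-2.93, 0.5, -0.24, -0.0, 0.0, 3.92]
[-2.9, 0.69, -0.24, -0.0, 0.0, 3.92]
[-2.84, 0.9, -0.25, -0.0, 0.0, 3.92]
[-2.77, 1.08, -0.24, -0.0, 0.0, 3.92]
[-2.69, 1.28, -0.25, -0.0, 0.0, 3.92]
end [0.43004596 0.12999499 0.28003534] [-1.79987643e+02  8.45128383e-02  8.84916250e+01]
```

drive_tool(
  deltas=[
    [[-2.0,-2.2,-0.2,0,0,3.9,3.2],[-2.1,-2.1,-0.3,0,0,3.9,3.2],[-2.2,-2.0,-0.2,0,0,3.9,3.2],[-2.4,-1.8,-0.3,0,0,3.9,3.2],[-2.5,-1.6,-0.2,0,0,3.9,3.2],[-2.6,-1.5,-0.2,0,0,3.9,3.2],[-2.7,-1.3,-0.3,0,0,3.9,3.2],[-2.8,-1.1,-0.2,0,0,3.9,3.2],[-2.8,-0.9,-0.2,0,0,3.9,3.2],[-2.9,-0.7,-0.3,0,0,3.9,3.2],[-2.9,-0.5,-0.2,0,0,3.9,3.2],[-3.0,-0.3,-0.3,0,0,3.9,3.2],[-3.0,-0.1,-0.2,0,0,3.9,3.2],[-3.0,0.1,-0.2,0,0,3.9,3.2],[-3.0,0.3,-0.3,0,0,3.9,3.2],[-2.9,0.5,-0.2,0,0,3.9,3.2],[-2.9,0.7,-0.2,0,0,3.9,3.2],[-2.8,0.9,-0.3,0,0,3.9,3.2],[-2.8,1.1,-0.2,0,0,3.9,3.2],[-2.7,1.3,-0.3,0,0,3.9,3.2]],
  ],
  grip_force=20,
)

```text
t: 1.77
ee_pos: [0.4344, 0.1298, 0.2793]
tcp_rot: [-180.0, 0.0, 88.7]
ft_force: [1.3, 1.0, 0.2]
gripper_width: 0.0318
gripper_force: 0.0
```

drive_tool(
  deltas=[
    [[-0.1,2.1,1.0,0,0,0,3.2],[-0.1,2.1,1.0,0,0,0,3.2],[-0.1,2.1,1.0,0,0,0,3.2],[-0.1,2.1,1.0,0,0,0,3.2],[-0.1,2.1,1.0,0,0,0.2,3.2],[-0.1,2.1,1.0,0,0,0,3.2],[-0.1,2.1,1.0,0,0,0,3.2],[-0.1,2.0,1.0,0,0,0,3.2],[0,0,1.5,0,0,0,3.2],[0,0,1.5,0,0,0,3.2],[0,0,1.5,0,0,0,3.2],[0,0,1.5,0,0,0,3.2],[0,0,1.5,0,0,0,3.2],[0,0,1.5,0,0,0,3.2],[0,0,1.0,0,0,0,3.2],[0,0,0,0,0,0,3.2]],
  ],
)

```text
t: 3.1
ee_pos: [0.5996, 0.1197, 0.097]
tcp_rot: [-179.8, 0.1, 88.7]
ft_force: [-0.1, -0.9, 0.6]
gripper_width: 0.0324
gripper_force: 0.0
```

Run:
```python
from h import *
s=r.state(); print(s["ee_pos"],s["ft_force"])
im,d=snap("scene","s1")
# project TCP & crop
u=proj("scene",s["ee_pos"])[0]; print(u)
x,y=int(u[0]),int(u[1]); c=im[max(0,y-80):y+60,max(0,x-100):x+100]; cv2.imwrite("pics/s1c.png",cv2.resize(c,None,fx=4,fy=4,interpolation=2)[:,:,::-1])
```

```text
[0.59964135 0.11969379 0.09703912] [-0.12289164 -0.94960932  0.56944892]
[344.25626468 159.37505955]
```

View pics/s1c.png

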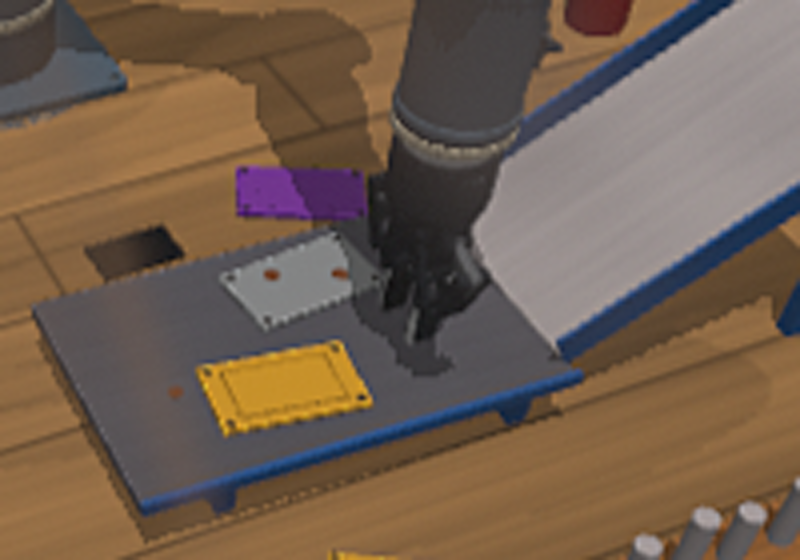

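The fingers are behind the brass plate, clear of the blank and the chute. I'll descend and probe lightly for the ledge top.

drive_tool(
  deltas=[
    [[0,0,1.0,0,0,0,3.2],[0,0,1.0,0,0,0,3.2],[0,0,0.8,0,0,0,3.2],[0,0,0.2,0,0,0,3.2],[0,0,0.1,0,0,0,3.2],[0,0,0.1,0,0,0,3.2],[0,0,0,0,0,0,3.2]],
  ],
)

```text
t: 3.73
ee_pos: [0.6012, 0.1197, 0.0674]
tcp_rot: [180.0, 0.0, 88.7]
ft_force: [-0.7, -0.2, -0.3]
gripper_width: 0.032
gripper_force: 0.0
```

drive_tool(
  deltas=[
    [[0,0,0.2,0,0,0,3.2],[0,0,0.2,0,0,0,3.2],[0,0,0.1,0,0,0,3.2],[0,0,0,0,0,0,3.2]],
  ],
)

```text
t: 4.07
ee_pos: [0.6009, 0.1198, 0.0621]
tcp_rot: [-180.0, 0.0, 88.7]
ft_force: [-0.4, -0.3, 0.6]
gripper_width: 0.0325
gripper_force: 0.0
```

drive_tool(
  deltas=[
    [[0,0,0.1,0,0,0,3.2],[0,0,0,0,0,0,3.2],[0,0,0.1,0,0,0,3.2],[0,0,0,0,0,0,3.2]],
  ],
)

```text
t: 4.4
ee_pos: [0.601, 0.1198, 0.0602]
tcp_rot: [-180.0, 0.0, 88.7]
ft_force: [0.8, 0.0, 1.3]
gripper_width: 0.0321
gripper_force: 0.0
```

drive_tool(
  deltas=[
    [[0,0,0.1,0,0,0,3.2],[0,0,0,0,0,0,3.2]],
  ],
)

```text
t: 4.57
ee_pos: [0.6012, 0.1197, 0.0596]
tcp_rot: [180.0, -0.0, 88.7]
ft_force: [-1.4, 0.8, 3.4]
gripper_width: 0.0317
gripper_force: 1.8
```

drive_tool(
  deltas=[
    [[0,0,0.1,0,0,0,3.2],[0,0,0,0,0,0,3.2]],
  ],
)

```text
t: 4.73
ee_pos: [0.6012, 0.1198, 0.0595]
tcp_rot: [180.0, -0.0, 88.7]
ft_force: [-3.8, -1.0, 14.5]
gripper_width: 0.032
gripper_force: 7.2
```

The ledge is touched at TCP z = 0.0595. I'll raise about 3 mm above it and push.

drive_tool(
  deltas=[
    [[0,0,-0.45,0,0,0,3.2],[-0.5,0,0,0,0,0,3.2],[-0.5,0,0,0,0,0,3.2],[-0.5,0,0,0,0,0,3.2],[-0.5,0,0,0,0,0,3.2],[-0.4,0,0,0,0,0,3.2],[-0.4,0,0,0,0,0,3.2],[-0.4,0,0,0,0,0,3.2],[-0.4,0,0,0,0,0,3.2],[-0.4,0,0,0,0,0,3.2],[-0.4,0,0,0,0,0,3.2],[-0.4,0,0,0,0,0,3.2]],
  ],
)

```text
t: 5.73
ee_pos: [0.5999, 0.0716, 0.0628]
tcp_rot: [-180.0, -0.0, 88.7]
ft_force: [-0.7, 3.5, 1.5]
gripper_width: 0.0319
gripper_force: 1.4
```

```bash
cat >> h.py <<'E'
def rect(P):
    (cx,cy),(w,h),a=cv2.minAreaRect((P[:,:2]*1000).astype(np.float32)); bp=cv2.boxPoints(((cx,cy),(w,h),a))
    e=bp[1]-bp[0] if np.linalg.norm(bp[1]-bp[0])>np.linalg.norm(bp[2]-bp[1]) else bp[2]-bp[1]
    if e[1]<0:e=-e
    return np.round([cx,cy,w,h,np.degrees(np.arctan2(-e[0],e[1]))],1)
def plates(tag,cams=("top","scene")):
    for n in cams:
        im,d=snap(n,tag+n); hsv=cv2.cvtColor(im,cv2.COLOR_RGB2HSV); m=cv2.inRange(hsv,(18,150,130),(32,255,255)); C=cal(n)
        for c in cv2.findContours(m,cv2.RETR_EXTERNAL,2)[0]:
            if cv2.contourArea(c)>250: 
                b=rect(onz(n,c.reshape(-1,2),.066,C)); 
                P=onz(n,c.reshape(-1,2),.066,C); print(n,cv2.boundingRect(c),b,"min y",P[:,1].min()*1000)
E
python3 - <<'E'
from h import *
plates("p1"); s=r.state(); print(s["t"],s["ee_pos"],s["ft_force"])
E
```

```text
top (282, 252, 23, 23) [ 354.8 -264.9   56.    54.6   -1.6] min y -293.07484803543224
top (166, 159, 47, 27) [600.9   0.8 121.3  70.5  -4. ] min y -60.498309397507306
top (168, 112, 34, 28) [733.1  14.8  82.9  49.3 -30.1] min y -30.800532499592915
scene (326, 217, 30, 17) [793.5  -5.2  79.5  49.9 -30.1] min y -50.417361887491076
scene (287, 167, 45, 25) [ 6.030e+02 -6.000e-01  1.206e+02  7.160e+01 -3.300e+00] min y -62.305741397860714
5.8333 [0.59997502 0.07055243 0.0628786 ] [-0.51749922  0.37952518  1.05563786]
```

drive_tool(
  deltas=[
    [[-0.4,0,0,0,0,0,3.2],[-0.4,0,0,0,0,0,3.2],[-0.4,0,0,0,0,0,3.2],[-0.4,0,0,0,0,0,3.2],[-0.4,0,0,0,0,0,3.2],[-0.4,0,0,0,0,0,3.2],[-0.4,0,0,0,0,0,3.2],[-0.4,0,0,0,0,0,3.2],[-0.4,0,0,0,0,0,3.2],[-0.4,0,0,0,0,0,3.2],[-0.4,0,0,0,0,0,3.2],[-0.4,0,0,0,0,0,3.2],[-0.4,0,0,0,0,0,3.2],[-0.4,0,0,0,0,0,3.2],[-0.4,0,0,0,0,0,3.2],[-0.4,0,0,0,0,0,3.2],[-0.4,0,0,0,0,0,3.2],[-0.2,0,0,0,0,0,3.2]],
  ],
)

```text
t: 7.33
ee_pos: [0.5983, 0.0009, 0.0628]
tcp_rot: [180.0, 0.0, 88.7]
ft_force: [0.4, 3.0, 1.8]
gripper_width: 0.0322
gripper_force: 1.7
```

Run:
```python
from h import *
plates("p2"); s=r.state(); print(s["t"],s["ee_pos"],s["ft_force"])
im=np.load("pics/p2top.npz")["im"]; im2=np.load("pics/p2scene.npz")["im"]
a=cv2.resize(im[130:260,100:260],(640,520),interpolation=2); cv2.imwrite("pics/p2c.png",a[:,:,::-1])
# ledge end by dark/saturation edge in colour, both views
for n,I in(("top",np.load("pics/t0.npz")["im"]),("scene",np.load("pics/s0.npz")["im"])):
    C=cal(n); h=cv2.cvtColor(I,cv2.COLOR_RGB2HSV)[...,1].astype(float); out=[]
    for x in np.linspace(.47,.63,30):
        ys=np.arange(-.16,-.09,.0005); P=np.c_[np.full(len(ys),x),ys,np.full(len(ys),.06)]
        uv=proj(n,P).astype(np.float32); v=cv2.remap(h.astype(np.float32),uv[:,:1].copy(),uv[:,1:].copy(),1).ravel()
        g=cv2.GaussianBlur(np.gradient(v).reshape(-1,1),(1,9),0).ravel(); out.append((x*1000,ys[np.argmin(g[5:-5])+5]*1000))
    out=np.array(out); print(n,np.polyfit(out[:,0]-597,out[:,1],1),np.median(out[:,1]),out[::6,1])
```

```text
top (282, 252, 23, 23) [ 354.8 -264.9   56.    54.6   -1.6] min y -293.07484803543224
top (193, 158, 46, 26) [602.5 -69.5 121.5  68.8  -1.8] min y -130.51224870201204
top (182, 116, 20, 24) [725.8   3.1  56.   49.  -29.3] min y -30.800532499592915
scene (326, 217, 30, 18) [793.5  -5.3  79.5  50.1 -30.3] min y -50.417361887491076
scene (267, 172, 45, 27) [603.6 -69.9 119.6  71.6  -1.2] min y -129.78244023532127
7.4333 [0.59831528 0.00074846 0.06281887] [0.02102851 0.18346191 0.46589536]
top [-3.80846774e-02 -1.28006647e+02] -126.99999999999997 [-123.  -124.  -125.5 -127.5 -128. ]
scene [-3.68750000e-02 -1.30583125e+02] -128.74999999999997 [-126.  -127.  -127.5 -130.5 -130. ]
```

View pics/p2c.png

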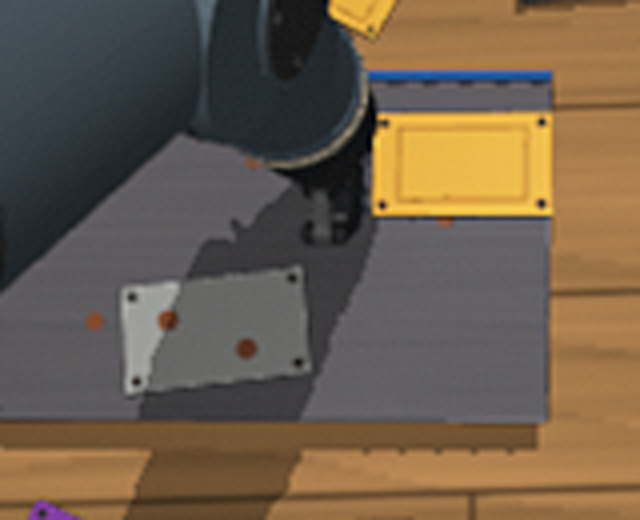

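The plate is straight, at about −1.5°, and its leading edge is level with the ledge end. The blank has not moved. About 40 mm remains, so I'll push 36 mm and then check.

drive_tool(
  deltas=[
    [[-0.3,0,0,0,0,0.5,3.2],[-0.3,0,0,0,0,0,3.2],[-0.3,0,0,0,0,0,3.2],[-0.3,0,0,0,0,0,3.2],[-0.3,0,0,0,0,0,3.2],[-0.3,0,0,0,0,0,3.2],[-0.3,0,0,0,0,0,3.2],[-0.3,0,0,0,0,0,3.2],[-0.3,0,0,0,0,0,3.2],[-0.3,0,0,0,0,0,3.2],[-0.3,0,0,0,0,0,3.2],[-0.3,0,0,0,0,0,3.2],[0,0,0,0,0,0,3.2]],
  ],
)

```text
t: 8.52
ee_pos: [0.5971, -0.0353, 0.0628]
tcp_rot: [-180.0, 0.0, 88.1]
ft_force: [0.1, 1.6, 0.5]
gripper_width: 0.0317
gripper_force: 0.7
```

Run:
```python
from h import *
plates("p3"); s=r.state(); print(s["t"],s["ee_pos"],s["ft_force"])
```

```text
top (282, 252, 23, 23) [ 354.8 -264.9   56.    54.6   -1.6] min y -293.07484803543224
top (207, 158, 45, 26) [ 601.3 -105.8  118.1   68.7   -1.8] min y -165.5208917968526
scene (326, 217, 30, 17) [793.4  -5.1  79.5  49.7 -29.9] min y -50.417361887491076
scene (256, 175, 45, 27) [ 601.5 -105.8  120.6   73.1   -1.8] min y -166.85014120470876
8.6167 [ 0.59717545 -0.03508617  0.06278732] [ 1.07120786  0.20770514 -0.08931538]
```

Lead edge is at y ≈ −165.8 mm against the end at −129.4 mm, an overhang of about 36.4 mm. I'll push 3.5 mm more, then back off and lift.

drive_tool(
  deltas=[
    [[-0.2,0,0,0,0,0,3.2],[-0.15,0,0,0,0,0,3.2],[0,0,0,0,0,0,3.2],[0,0,0,0,0,0,3.2],[0.3,0,0,0,0,0,3.2],[0.8,0,0,0,0,0,3.2],[1.0,0,0,0,0,0,3.2],[1.0,0,-0.5,0,0,0,3.2],[0.5,0,-1.5,0,0,0,3.2],[0,0,-2,0,0,0,3.2],[0,0,-2.5,0,0,0,3.2],[0,0,-2.5,0,0,0,3.2],[1.5,0,-2.5,0,0,0,3.2],[2.0,-1,-1.5,0,0,0,3.2],[2.5,-1.5,-1,0,0,0,3.2],[2.5,-1.5,0,0,0,0,3.2],[2.5,-1.5,0,0,0,0,3.2],[1.5,-1,0,0,0,0,3.2],[0,0,0,0,0,0,3.2]],
  ],
)

```text
t: 10.2
ee_pos: [0.5348, 0.131, 0.2029]
tcp_rot: [-179.9, -0.1, 88.6]
ft_force: [0.0, 0.7, 0.4]
gripper_width: 0.0316
gripper_force: 0.0
```

Run:
```python
from h import *
plates("p4"); s=r.state(); print(s["t"],s["ee_pos"],s["ft_force"])
for n in("top","scene"):
    I=np.load(f"pics/p4{n}.npz")["im"]; h=cv2.cvtColor(I,cv2.COLOR_RGB2HSV)[...,1].astype(np.float32)
    for nm,zz,xs,ys in(("end",.06,np.linspace(.46,.555,20),np.arange(-.15,-.105,.0005)),("lead",.066,np.linspace(.575,.625,15),np.arange(-.185,-.15,.0005))):
        out=[]
        for x in xs:
            uv=proj(n,np.c_[np.full(len(ys),x),ys,np.full(len(ys),zz)]).astype(np.float32)
            v=cv2.remap(h,uv[:,:1].copy(),uv[:,1:].copy(),1).ravel(); g=cv2.GaussianBlur(np.gradient(v).reshape(-1,1),(1,9),0).ravel()
            out.append(ys[5+np.argmax(np.abs(g[5:-5]))]*1000)
        k=np.polyfit(xs*1000-601,out,1); print(n,nm,np.round(k,3))
im=np.load("pics/p4scene.npz")["im"]; cv2.imwrite("pics/p4c.png",cv2.resize(im[90:260,190:410],None,fx=3.4,fy=3.4,interpolation=2)[:,:,::-1])
```

```text
top (282, 252, 23, 23) [ 354.8 -264.9   56.    54.6   -1.6] min y -293.07484803543224
top (208, 158, 45, 26) [ 601.3 -108.1  118.7   68.7   -1.8] min y -168.20822132936212
top (168, 112, 34, 28) [733.1  14.8  83.   49.  -30.3] min y -30.800532499592915
scene (326, 217, 30, 18) [793.5  -5.3  79.5  50.1 -30.3] min y -50.417361887491076
scene (255, 176, 45, 27) [ 601.4 -108.3  120.5   73.1   -1.6] min y -168.70016986535248
10.3 [0.53690125 0.12671823 0.20317931] [ 0.40716847 -0.83539126  0.2074716 ]
top end [-4.90000e-02 -1.29223e+02]
top lead [-2.80000e-02 -1.67028e+02]
scene end [-3.40000e-02 -1.30282e+02]
scene lead [-3.00000e-03 -1.68769e+02]
```

View pics/p4c.png

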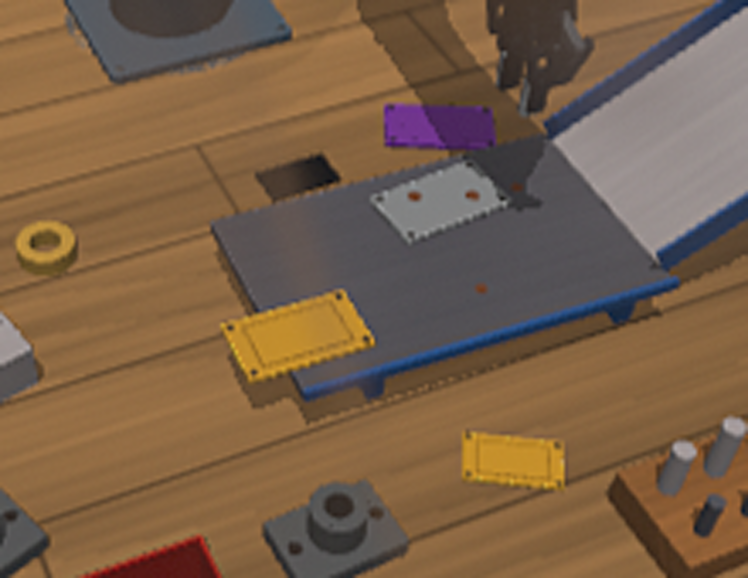

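The picture shows the plate lying flat, straight along the ledge, in the far lane with its sides over the top. Its overhang is about 39 mm. The blank and the bystanders have not moved, and the hand is clear. Handing in.

```bash
python3 -c "
from plant import r
print(r.job_done())"
```

```text
the job is handed in; nothing more can be done
None
```

I pushed the brass label plate to about 39 mm past the ledge's open end (target 40 mm), lying flat and straight with the steel blank undisturbed and the hand clear; the job is handed in at about 10.3 s, and no verdict came back.

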